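Pass a dish tray under the sprung gate

TASK

With one fingertip press the orange pedal to hold the yellow gate up, and while it is held push the blue dish tray by the upright plate of its handle with the other fingertip, under the gate, fully home against the end stop; then let the pedal go so that the gate drops shut behind the tray. Only press and push: do not lift the tray, do not let the gate bear on the tray at any time, and keep the dish lying in it. Leave the other things where they are.

Things in the scene. Friction and masses are not known exactly. Their poses are not given: they have to be found in the camera images.
- chute: Fixed grey chute 310 x 118 mm. Origin on the worktop, on the lane's centre line, below the gate's blade; x = the tray's way, y left, z up. Lane floor z = 20 mm, x = -200 (open entry) to +80 mm, where the end stop stands (top z 46). Side walls 4 mm, inner faces y = +-36.5, tops z = 36. Gate's shaft: along x at y = -53, z = 27, in bearing blocks at x = -208 and +20 (18 mm wide, top z 38).
- gate (a joint): Gate angle about its shaft, rad: 0 shut, stop at 0.85; a light spring shuts it. Pressing the pedal down raises the blade. From 0.45 on the blade is clear above the tray; at 0.65 the pedal is level, its top at z = 30 mm. Blade and arm stay below z = 85 mm. Pushing the tray against the shut blade does not open it.
- pedal (a point): Middle of the top of the orange pedal on the gate, right of the shaft: plate 170 mm long (chute x = -201 to -31), 34 mm wide, from 8 to 42 mm out from the shaft axis, 4 mm thick. Shut, it tips up outward by 0.65 rad. Press it anywhere along its length; a fingertip can slide along it while pressing. 1.5 to 5 N holds it level. Moves with the gate.
- blade_foot (a point): Middle of the lower edge of the gate's yellow blade, 6 mm thick at chute x = 0. Shut, it blocks the right part of the lane, y = -27 to -9 mm, foot at z = 32 mm. Moves with the gate.
- tray: Loose blue tray, 0.16 to 0.28 kg, on the lane's floor before the gate. Origin under the centre of its box (72 x 69 mm, rim 20 mm high), x to its front. From the box a tongue (y = -4 to +32 mm, 8 mm high) reaches back to x = -96 mm, with an upright push plate at its end. Home: origin at chute x = +44 mm, the shut blade behind the box's rear right edge, beside the tongue.
- tray_push (a point): Centre of the rear face of the tray's upright push plate (36 mm wide, 30 mm high, 8 mm thick), 96 mm behind the tray's origin, 14 mm left of it, 15 mm above its underside. Push here along chute +x. With the tray home this face is at chute x = -52 mm.
- dish: Small round culture dish, 58 mm across, 14 mm high, about 20 g, lying loose in the tray's box, on its 4 mm floor. Origin at the centre of its underside.
- spare_dish: Bystander: a second culture dish, 58 mm across, 14 mm high, on the worktop left of the chute. Origin under its centre.
- tape_roll: Bystander: roll of cream tape, 73 mm across, 19 mm high, left of the chute. Origin under its centre.
- forceps: Bystander: steel forceps, 17 x 134 x 8 mm, lying along its own y, right of the chute. Origin under its centre.
- tube_cap: Bystander: purple tube cap, 34 mm across, 14 mm high, right of the chute. Origin under its centre.
Mind the look-alikes: they are no part of the job. Leave any brown or turquoise look-alike of the dish alone.

How it is judged:
By the outcome, as a careful person would: the job done as asked, in the order asked, and still so for the second after the job is handed in, with the robot touching nothing.
It also fails if it takes over 43 s, if anything falls off the work surface, if the arm or the gripper's body presses on something with over 40 N, if the wrist force passes 120 N, or if a joint passes its speed limit or range.

ROBOT

A 6-joint arm with a two-finger parallel gripper is mounted at the origin on a cart in front of the work surface, level with it; the furniture and walls round the work are solid. World frame = base frame: x ahead of the robot, y to its left, z up, the work surface at z = 0. Lengths are in m, angles in degrees, forces in N, time in s.
With the tool pointing down it reaches from about 0.35 to 0.875 m from the base axis. Payload 15.5 kg.
Tool frame: the origin (TCP) lies between the finger pads; the fingertips stand 25 mm ahead of it and the grasp point (between the pads) lies 6 mm ahead of it; z points along the fingers, y is the line along which they close (so a half turn about z gives the same grasp; the last joint's range is limited). The gripper opens to 85 mm and grips with 20 to 120 N. Pads are 22 mm wide; open, the fingers measure 114 mm over their backs; the gripper's body (76 mm by 85 mm) begins 54 mm behind the grasp point. The pads swing forward as they close: fully open they stand 13 mm farther back than shut.
Start: joints at [-79.842, 28.281, 77.091, -0, 74.628, -5.472], TCP at [0.168, -0.602, 0.256] pointing down, gripper open.
Joint ranges: [-166.48, 166.48], [-47.26, 123.95], [12.59, 153.08], [-70.14, 250.14], [6.76, 159.57], [-176.63, 176.63]. Speed limits (degrees/s): [108.29, 108.29, 147.25, 172.46, 172.46, 172.46].

INTERFACE

Orientations are given as a 3x3 rotation matrix whose columns are the frame's x, y, z axes.
In Python, from rig import bot, eyes gives the robot as it stands.
- The arm moves only by the tool play_rows, never from a script. Its argument "series" is a list that holds one entry, the list of rows, each a list of 5 numbers: the opening in per cent of the stroke, from 0 (shut) to 100 (fully open), then the shift along the world's x, y, z in mm, then the turn about the world's z in degrees. In form: [[[jaw, tx, ty, tz, roll], ...]]. A call has 1 to 10 rows; each row shifts and turns the commanded pose from where the row before left it; what a row does not reach is not made up. A row lasts 1/10 s, in which the tool goes at most 50 mm and 8.59 degrees, less where a joint would pass 70% of its speed; a pose out of reach is approached as far as the arm can. A call is refused whole if a number of a shift passes 50 or a number of a turn 8.59, either way. A call with a gripper value outside its range is refused whole. The fingers move at their own pace and stop on an object; "force" is the grip in N (left out, the last holds). Time passes only in rows, so rows that do not move let the fingers close. It gives the time, the measured TCP pose, the force, the opening and the grip force at its end, in the units of the state.
- bot.read_state(): the state, without advancing time (a new reading comes with each control period).
- eyes.read_camera(name): name is "side" or "top" or "wrist"; returns the picture (480x640x3 uint8, red, green, blue); there is no depth.
- eyes.camera_model(name): a dict with "K" (3x3 intrinsics, pixels), "k1" (the pictures are not rectified: a ray, as slopes to the right and down, at radius r is drawn at 1 + k1 r^2 times it, then the intrinsics apply), "rvec" (rotation vector, rad) and "tvec" (3), from world to camera coordinates, as OpenCV has them; the wrist camera has in their place "hand_eye" (4x4, takes a point from camera to tool coordinates, whose origin is the TCP and whose axes are the flange's). Camera axes: x right, y down, z forward; pixel columns grow to the right and rows downward; lengths in m; the calibration is good to about 2 mm. A picture is of the moment at which its call begins: read the wrist's pose just before it. camera_model takes no time and is no camera call.
- bot.hand_in(): hands the job in; it is judged then, once.
The state is a dict: "time": time; "joint_positions": joint angles; "joint_vel": joint speeds; "tau": joint torques, N m; "tcp_pos": TCP position; "tcp_rot": TCP orientation; "force": force on the tool from outside, world axes, zero at the start; "wrist_torque": the same for the moment, N m; "gripper_width": finger opening in m; "gripper_force": force on a finger pad.
Only numpy, scipy, OpenCV 4.12 (cv2) and the standard library are available. Lean on these libraries where they do the work, as an engineer would, in place of code of your own. Each camera call takes 0.05 s, during which the arm holds its last target. There are 200 camera calls.

## Working session

There is one attempt and no reset: what is moved stays moved. The work goes in short steps, Python scripts to look and compute and a tool call to move; the robot and the scene stay as the last step left them, time stands still between calls to the robot, and variables do not carry over. Pictures are saved under pics/ and viewed, at most 10 in all, crops included, and the job is handed in when it is done.

Besides the shell and the picture viewer there is one more tool, called after ">>>" as a command line: name --argument value ..., lists and objects as JSON in quotes. play_rows: Moves the arm, as the interface text tells. Its arguments: {"type":"object","properties":{"series":{"type":"array","items":{"type":"array","items":{"type":"array","items":{"type":"number"}}}},"force":{"type":"number"}},"required":["series"]}

```bash
mkdir -p pics; python3 - <<'E'
from rig import bot,eyes
import cv2
s=bot.read_state();print(s['time'],s['tcp_pos'],s['tcp_rot'],s['gripper_width'])
for n in('top','side'):
    cv2.imwrite(f'pics/{n}0.png',eyes.read_camera(n)[:,:,::-1]);print(n,eyes.camera_model(n))
E
```

```text
0.0 [ 0.16836083 -0.60156932  0.25570308] [[ 9.63013363e-01  2.69453558e-01 -2.05659073e-04]
 [ 2.69453611e-01 -9.63012658e-01  1.17163165e-03]
 [ 1.17648027e-04 -1.18371252e-03 -9.99999292e-01]] 0.0857159008896529
top {'K': array([[520.24545236,   0.        , 314.9741466 ],
       [  0.        , 520.24545236, 233.75469266],
       [  0.        ,   0.        ,   1.        ]]), 'k1': -0.09600665113611546, 'rvec': array([ 2.13731055, -2.1713263 ,  0.16033975]), 'tvec': array([0.07664773, 0.64077004, 0.93715808])}
side {'K': array([[461.37573666,   0.        , 308.16840597],
       [  0.        , 461.37573666, 237.73165259],
       [  0.        ,   0.        ,   1.        ]]), 'k1': -0.01372478313726925, 'rvec': array([ 2.1229988, -0.6685749,  0.3423709]), 'tvec': array([-0.44244284,  0.30492866,  0.56026149])}
```

View pics/top0.png

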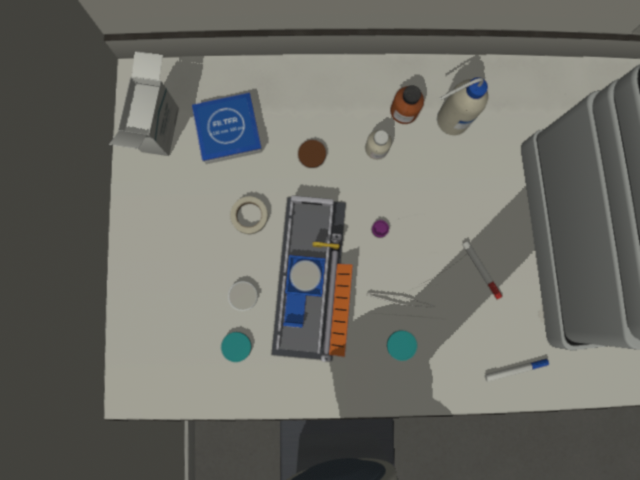

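View pics/side0.png

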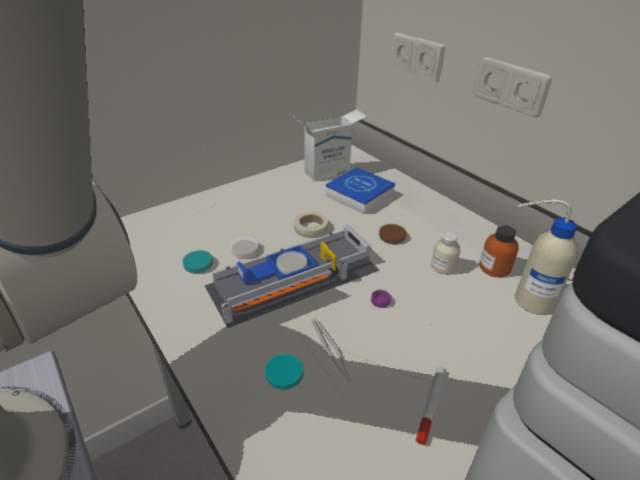

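The top picture shows the chute at about px (272–345, 197–360) with the tray at (305, 275) and the pedal at (341, 310). Next I enlarge that area to measure it.

```bash
python3 - <<'E'
import cv2
im=cv2.imread('pics/top0.png')[188:368,262:362]
im=cv2.rotate(im,cv2.ROTATE_90_CLOCKWISE)  # new x = 367-row, new y = col-262
im=cv2.resize(im,None,fx=4.4,fy=4.4,interpolation=cv2.INTER_CUBIC)
im=cv2.convertScaleAbs(im,alpha=1.6,beta=10)
cv2.imwrite('pics/crop.png',im)
E
```

```text
(no output)
```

View pics/crop.png

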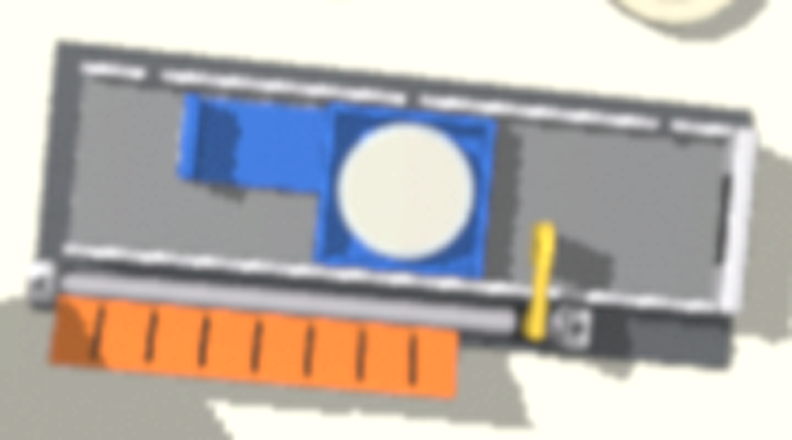

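```bash
cat > h.py <<'E'
import numpy as np,cv2
from scipy.optimize import least_squares
from rig import bot,eyes
def cam(n):
    m=eyes.camera_model(n);return np.array(m['K']),m['k1'],np.array(m['rvec']),np.array(m['tvec'])
def proj(n,P):
    K,k,r,t=cam(n);return cv2.projectPoints(np.array(P,float).reshape(-1,1,3),r,t,K,np.array([k,0,0,0,0.]))[0][:,0]
def w(p,P):
    P=np.array(P,float)/1000;c,s=np.cos(p[2]),np.sin(p[2])
    return np.c_[p[0]+c*P[:,0]-s*P[:,1],p[1]+s*P[:,0]+c*P[:,1],P[:,2]]
def crop(a):
    a=np.array(a,float)/4.4-.5;return np.c_[262+a[:,1],367-a[:,0]]
E
python3 - <<'E'
from h import *
np.set_printoptions(precision=4,suppress=True)
M=[[-208,-53,38],[20,-53,38],[-201,-84.6,54.8],[-31,-84.6,54.8],[-200,38.5,36],[-200,-38.5,36],[80,-38.5,36]]
C=crop([[42,277],[572,327],[50,362],[457,398],[82,68],[66,248],[720,306]])
f=least_squares(lambda p:(proj('top',w(p,M))-C).ravel(),[.5,0,0],x_scale=[.1,.1,.1])
p=f.x;print(p,np.rad2deg(p[2]),f.fun.reshape(-1,2))
# tray: x-origin from plate rear top edge and box rear/front rim corners
T=[[-96,32,50],[-96,-4,50],[36,34.5,40],[36,-34.5,40],[-36,-34.5,40]]
Ct=crop([[186,95],[178,180],[496,118],[484,276],[316,262]])
g=least_squares(lambda q:(proj('top',w(p,np.array(T)+[q[0],q[1],0]))-Ct).ravel(),[-70,0]);print(g.x,g.fun.reshape(-1,2))
# check in side
import cv2
im=cv2.imread('pics/side0.png')
for a in M+[list(np.array(t)+[g.x[0],g.x[1],0]) for t in T]:
    u=proj('side',w(p,[a]))[0];cv2.circle(im,(int(round(u[0]*8)),int(round(u[1]*8))),8,(0,0,255),-1,shift=3)
cv2.imwrite('pics/chk.png',cv2.resize(im[210:330,190:400],None,fx=3.8,fy=3.8))
s=bot.read_state();R=s['tcp_rot'];print(np.rad2deg(np.arctan2(-R[0][1],R[1][1])), s['force'])
print(w(p,[[g.x[0]-96-25,-33,0]]))
E
```

```text
[ 0.6235  0.0812 -0.1086] -6.221613211851184 [[ 0.932  -0.0464]
 [ 0.3477 -1.3765]
 [-0.4558  0.3729]
 [-0.7498  0.0069]
 [-0.3768 -0.0334]
 [ 0.087   0.2293]
 [ 0.2383  0.8333]]
[-59.1245  -0.781 ] [[-0.6264 -0.0485]
 [-0.4128 -0.022 ]
 [ 0.0673 -0.4552]
 [ 0.6382  0.2128]
 [ 0.3585  0.303 ]]
-164.37031228130527 [ 1.1354 -0.0804  0.0479]
[[0.4408 0.0679 0.    ]]
```

View pics/chk.png

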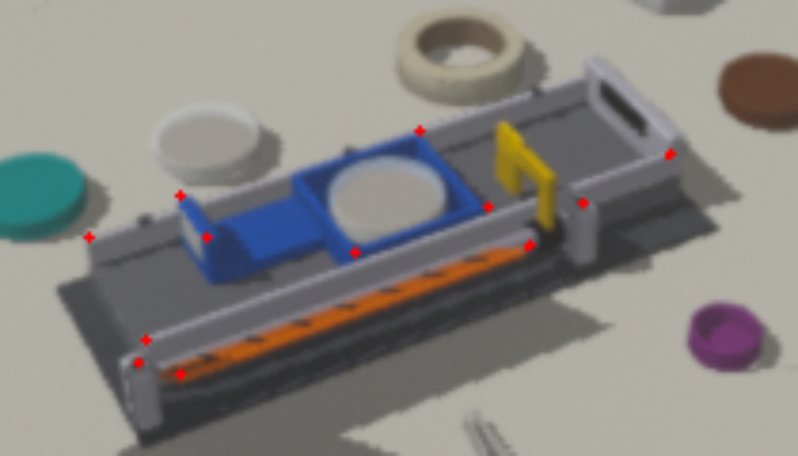

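The fit is good to under 1 px in most points: red marks sit on the chute, pedal and tray corners in the side view. The chute origin is (0.6235, 0.0812) with yaw -6.2°, and the push face is at chute x = -155. Now I go over.

>>> play_rows --series '[[[90,25,30,0,-2.2],[90,25,30,0,-2.2],[90,25,30,0,-2.2],[90,25,30,0,-2.2],[90,25,30,0,-2.2],[90,25,30,0,-2.2],[90,25,30,0,-2.2],[90,25,30,0,-2.2],[90,25,30,0,-2.2],[90,25,30,0,-2.2]]]'

```text
time: 1.1
tcp_pos: [0.4191, -0.3005, 0.2562]
tcp_rot: [[0.994, -0.113, -0.0], [-0.113, -0.994, 0.0], [-0.0, -0.0, -1.0]]
force: [0.3, -1.0, 0.3]
gripper_width: 0.0768
gripper_force: 0.0
```

>>> play_rows --series '[[[90,2.5,37,-10,0],[90,2.5,37,-10,0],[90,2.5,37,-10,0],[90,2.5,37,-10,0],[90,2.5,37,-10,0],[90,2.5,37,-10,0],[90,2.5,37,-10,0],[90,2.5,37,-10,0],[90,2.5,37,0,0],[90,2.5,37,0,0]]]'

```text
time: 2.1
tcp_pos: [0.443, 0.0696, 0.1759]
tcp_rot: [[0.994, -0.111, -0.001], [-0.111, -0.994, -0.0], [-0.001, 0.0, -1.0]]
force: [0.9, 0.7, -0.2]
gripper_width: 0.0769
gripper_force: 0.0
```

>>> play_rows --series '[[[90,0,0,0,0],[90,0,0,0,0]]]'

```text
time: 2.3
tcp_pos: [0.4432, 0.0687, 0.1761]
tcp_rot: [[0.994, -0.109, -0.0], [-0.109, -0.994, -0.0], [-0.0, 0.0, -1.0]]
force: [0.1, -0.8, -1.0]
gripper_width: 0.0767
gripper_force: 0.0
```

```bash
cat > st.py <<'E'
from h import *
def st():
    np.set_printoptions(precision=4,suppress=True)
    s=bot.read_state();R=np.array(s['tcp_rot']);p=np.array(s['tcp_pos']);y=-0.1086
    A=np.array([[np.cos(y),np.sin(y)],[-np.sin(y),np.cos(y)]])
    print('t',s['time'],'tcp',p,'chute mm',A@(p[:2]-[.6235,.0812])*1000,'yaw err',np.rad2deg(np.arctan2(-R[0,1],R[1,1]))+180+6.22,'F chute',A@np.array(s['force'])[:2],s['force'][2],'wid',s['gripper_width'],'R',R[:,2])
    return s
E
python3 - <<'E'
from st import *
s=st();m=eyes.camera_model('wrist');print(m)
cv2.imwrite('pics/w1.png',eyes.read_camera('wrist')[:,:,::-1])
E
```

```text
t 2.3 tcp [0.4432 0.0687 0.1761] chute mm [-177.8677  -31.9487] yaw err 359.97307771239366 F chute [ 0.2356 -0.8182] -1.0322362229932995 wid 0.0767451550687388 R [-0.0003 -0.0001 -1.    ]
{'K': array([[366.9731,   0.    , 320.0044],
       [  0.    , 366.9731, 244.6169],
       [  0.    ,   0.    ,   1.    ]]), 'k1': -0.011706410364645913, 'hand_eye': array([[-0.0008, -0.9514, -0.3081,  0.0794],
       [ 1.    , -0.0009,  0.0002,  0.0005],
       [-0.0004, -0.3081,  0.9514, -0.1177],
       [ 0.    ,  0.    ,  0.    ,  1.    ]])}
```

View pics/w1.png

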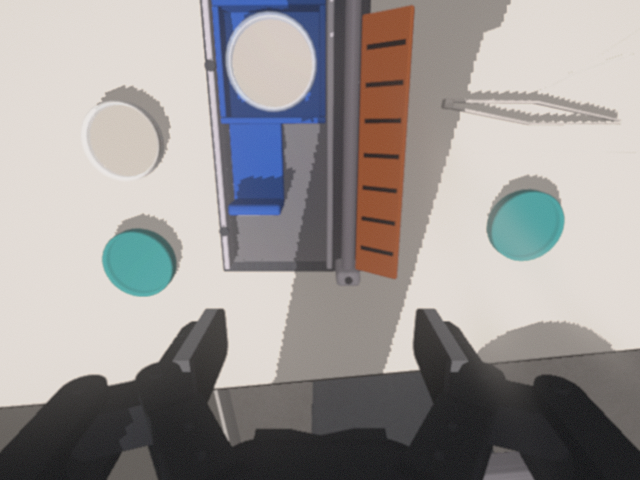

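The wrist view shows the fingers behind the push plate, which is at px (255, 210), with the right finger in line with the pedal. Measured from the image, the tips stand about 11–18 mm ahead of the TCP. Descending.

>>> play_rows --series '[[[90,0,2,-20,0],[90,0,0,-20,0],[90,0,0,-20,0],[90,0,0,-15,0],[90,0,0,-10,0],[90,0,0,-5,0],[90,0,0,0,0]]]'

```text
time: 3.05
tcp_pos: [0.4433, 0.0697, 0.086]
tcp_rot: [[0.994, -0.112, -0.001], [-0.112, -0.994, -0.0], [-0.001, 0.0, -1.0]]
force: [-0.0, -0.8, 0.6]
gripper_width: 0.0768
gripper_force: 0.0
```

>>> play_rows --series '[[[90,0,0,-3,0],[90,0,0,-3,0],[90,0,0,-3,0],[90,0,0,-3,0],[90,0,0,0,0]]]'

```text
time: 3.55
tcp_pos: [0.4433, 0.0701, 0.074]
tcp_rot: [[0.994, -0.111, -0.0], [-0.111, -0.994, 0.0], [-0.0, 0.0, -1.0]]
force: [0.1, 0.1, 0.4]
gripper_width: 0.0766
gripper_force: 0.0
```

>>> play_rows --series '[[[90,0,0,-3,0],[90,0,0,-3,0],[90,0,0,-3,0],[90,0,0,0,0]]]'

```text
time: 3.95
tcp_pos: [0.4432, 0.0701, 0.0649]
tcp_rot: [[0.994, -0.111, -0.001], [-0.111, -0.994, -0.0], [-0.001, 0.0, -1.0]]
force: [-0.7, 0.3, -0.5]
gripper_width: 0.0767
gripper_force: 0.0
```

```bash
python3 - <<'E'
from st import *
s=st()
cv2.imwrite('pics/s2.png',cv2.resize(eyes.read_camera('side')[180:330,170:400,::-1],None,fx=3.4,fy=3.4,interpolation=cv2.INTER_CUBIC))
E
```

```text
t 3.95 tcp [0.4432 0.0701 0.0649] chute mm [-178.0256  -30.5726] yaw err 359.8512187847688 F chute [-0.7382  0.2294] -0.5400509430245094 wid 0.0767445171227366 R [-0.0006 -0.     -1.    ]
```

View pics/s2.png

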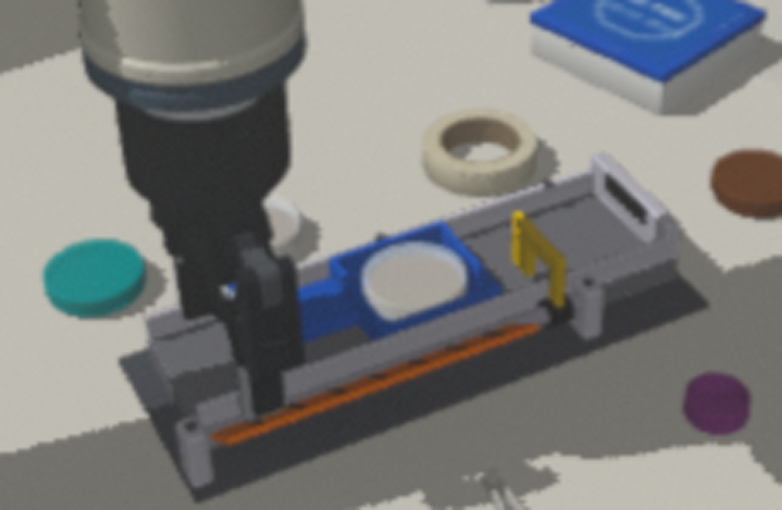

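The side view shows the right fingertip right over the pedal at px (262, 410), not yet pressing, with the gate shut. Pressing further.

>>> play_rows --series '[[[90,0,0,-3,0],[90,0,0,-3,0],[90,0,0,-3,0],[90,0,0,-3,0],[90,0,0,-2,0],[90,0,0,0,0]]]'

```text
time: 4.6
tcp_pos: [0.4433, 0.0701, 0.051]
tcp_rot: [[0.994, -0.111, -0.0], [-0.111, -0.994, -0.0], [-0.0, 0.0, -1.0]]
force: [0.4, 0.1, 1.4]
gripper_width: 0.0769
gripper_force: 0.8
```

```bash
cat >> st.py <<'E'
P=[.6235,.0812,-.1086]
def gate(name,view=True):
    im=eyes.read_camera('side')[:,:,::-1].copy()
    h=cv2.cvtColor(im,cv2.COLOR_BGR2HSV);h=cv2.inRange(h,(20,120,60),(35,255,255));h[:200]=0;h[300:]=0;h[:,:290]=0;h[:,370:]=0
    ys,xs=np.nonzero(h);print('yellow n',len(xs),'mean',xs.mean(),ys.mean(),'top',ys.min(),'left',xs.min(), 'right',xs.max())
    for th in (0,.3,.45,.55,.65,.75,.85):
        c,s=np.cos(th),np.sin(th)
        print(th,proj('side',w(P,[[0,-53+a*c-b*s,27+a*s+b*c] for a,b in((44,5),(26,5))])).round(1).tolist())
    if view: cv2.imwrite(name,cv2.resize(im[180:330,170:400],None,fx=3.4,fy=3.4,interpolation=cv2.INTER_CUBIC))
E
python3 - <<'E'
from st import *
st();gate('pics/s3.png')
E
```

```text
t 4.6 tcp [0.4433 0.0701 0.051 ] chute mm [-177.8935  -30.6001] yaw err 359.84570440013306 F chute [0.3519 0.1792] 1.36783023568027 wid 0.07686507318000835 R [-0.0003 -0.     -1.    ]
yellow n 190 mean 330.88421052631577 255.1263157894737 top 242 left 323 right 339
0 [[321.7, 255.4], [326.6, 260.6]]
0.3 [[322.8, 251.1], [327.4, 258.3]]
0.45 [[323.7, 249.5], [328.0, 257.5]]
0.55 [[324.4, 248.7], [328.5, 257.2]]
0.65 [[325.3, 248.1], [329.1, 256.9]]
0.75 [[326.2, 247.7], [329.7, 256.8]]
0.85 [[327.2, 247.6], [330.3, 256.9]]
```

View pics/s3.png

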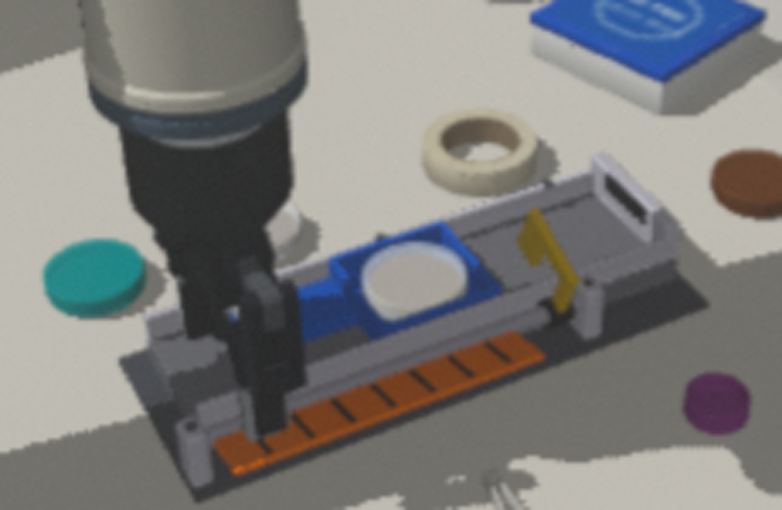

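Gate partly open: the pedal's outer corners are at crop px (545, 353) and (237, 472). From these I work out the angle.

```bash
python3 - <<'E'
from st import *
for th in (.2,.3,.4,.5,.6,.65,.7,.8):
    f=.65-th;c,s=np.cos(f),np.sin(f)
    a=proj('side',w(P,[[x,-53-(42*c-3*s),27+42*s+3*c] for x in(-31,-201)]))
    print(th,((a-[170,180])*3.4).round(0).tolist(),'z at y-83 approx',27+30*np.tan(f)+3/c)
E
```

```text
0.2 [[543.0, 336.0], [232.0, 452.0]] z at y-83 approx 44.823330189418535
0.3 [[545.0, 344.0], [234.0, 460.0]] z at y-83 approx 41.144475395063225
0.4 [[546.0, 351.0], [236.0, 468.0]] z at y-83 approx 37.756512708584246
0.5 [[547.0, 359.0], [237.0, 476.0]] z at y-83 approx 34.568125869769844
0.6 [[548.0, 366.0], [239.0, 483.0]] z at y-83 approx 31.50500516149155
0.65 [[548.0, 369.0], [239.0, 486.0]] z at y-83 approx 30.0
0.7 [[548.0, 372.0], [240.0, 489.0]] z at y-83 approx 28.502502658959223
0.8 [[547.0, 378.0], [240.0, 495.0]] z at y-83 approx 25.500012786272137
```

Angle is about 0.43, so the tips are about 14 mm ahead of the TCP. I go down 7 mm to bring the pedal level.

>>> play_rows --series '[[[90,0,0,-2,0],[90,0,0,-2,0],[90,0,0,-2,0],[90,0,0,-1,0],[90,0,0,0,0]]]'

```text
time: 5.15
tcp_pos: [0.4434, 0.07, 0.0442]
tcp_rot: [[0.994, -0.111, -0.0], [-0.111, -0.994, -0.0], [-0.0, 0.0, -1.0]]
force: [-0.2, -2.9, 3.7]
gripper_width: 0.0768
gripper_force: 1.9
```

```bash
python3 - <<'E'
from st import *
st();gate('pics/s4.png')
E
```

```text
t 5.15 tcp [0.4434 0.07   0.0442] chute mm [-177.7995  -30.6053] yaw err 359.8539498348945 F chute [ 0.1288 -2.9224] 3.7448215748518185 wid 0.07677774511837465 R [-0.     -0.0001 -1.    ]
yellow n 186 mean 333.69354838709677 257.10752688172045 top 244 left 325 right 341
0 [[321.7, 255.4], [326.6, 260.6]]
0.3 [[322.8, 251.1], [327.4, 258.3]]
0.45 [[323.7, 249.5], [328.0, 257.5]]
0.55 [[324.4, 248.7], [328.5, 257.2]]
0.65 [[325.3, 248.1], [329.1, 256.9]]
0.75 [[326.2, 247.7], [329.7, 256.8]]
0.85 [[327.2, 247.6], [330.3, 256.9]]
```

View pics/s4.png

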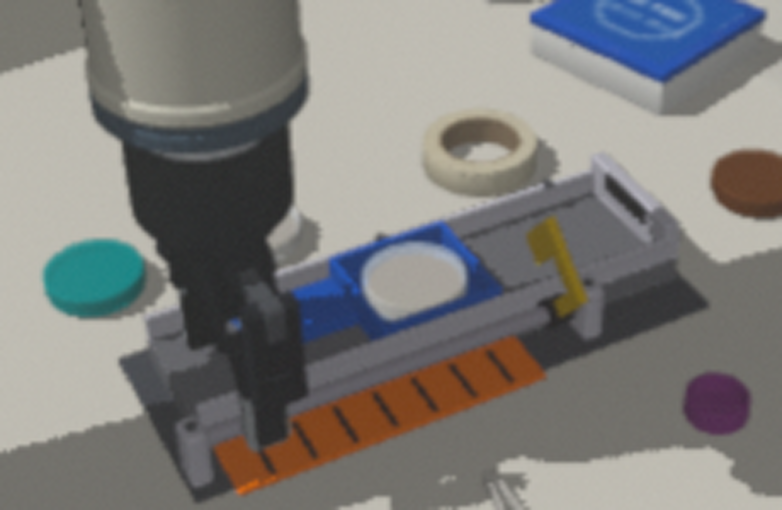

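Pedal level to slightly past (angle about 0.75), blade well up. I ease off 1.5 mm and start pushing along the chute.

>>> play_rows --series '[[[90,0,0,1.5,0],[90,2,-0.2,0,0],[90,3,-0.3,0,0],[90,3,-0.3,0,0],[90,2,-0.2,0,0],[90,2,-0.2,0,0],[90,2,-0.2,0,0],[90,3,-0.3,0,0],[90,3,-0.4,0,0],[90,3,-0.3,0,0]]]'

```text
time: 6.2
tcp_pos: [0.4657, 0.0677, 0.0457]
tcp_rot: [[0.994, -0.111, -0.002], [-0.111, -0.994, 0.0], [-0.002, 0.0, -1.0]]
force: [-5.1, 1.5, 4.8]
gripper_width: 0.0768
gripper_force: 3.2
```

```bash
python3 - <<'E'
from st import *
st();gate('pics/s5.png')
E
```

```text
t 6.2 tcp [0.4657 0.0677 0.0457] chute mm [-155.4222  -30.4818] yaw err 359.86041279492997 F chute [-5.2516  0.9424] 4.752177579266289 wid 0.0768178612181873 R [-0.0017  0.     -1.    ]
yellow n 193 mean 332.9637305699482 256.4507772020725 top 243 left 324 right 341
0 [[321.7, 255.4], [326.6, 260.6]]
0.3 [[322.8, 251.1], [327.4, 258.3]]
0.45 [[323.7, 249.5], [328.0, 257.5]]
0.55 [[324.4, 248.7], [328.5, 257.2]]
0.65 [[325.3, 248.1], [329.1, 256.9]]
0.75 [[326.2, 247.7], [329.7, 256.8]]
0.85 [[327.2, 247.6], [330.3, 256.9]]
```

View pics/s5.png

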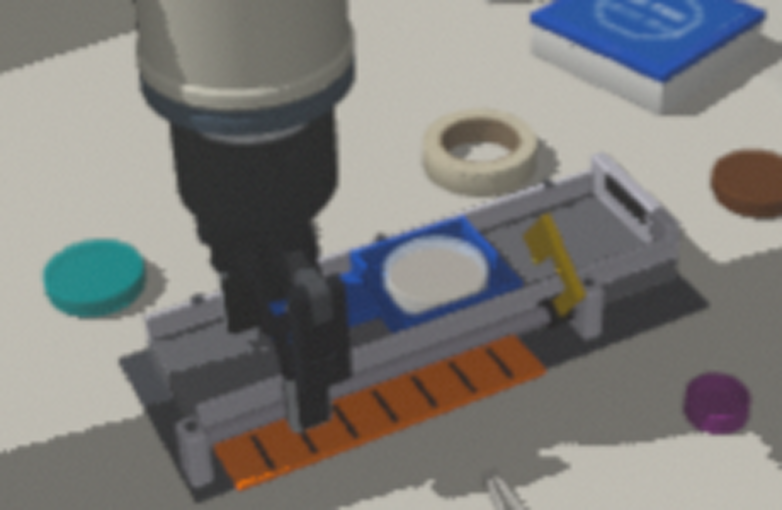

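The tray has moved about 10 mm and the gate stays up at about 0.7. Continuing.

>>> play_rows --series '[[[90,3,-0.3,0,0],[90,3,-0.3,0,0],[90,3,-0.4,0,0],[90,3,-0.3,0,0],[90,3,-0.3,0,0],[90,3,-0.3,0,0],[90,3,-0.4,0,0],[90,3,-0.3,0,0],[90,3,-0.3,0,0],[90,3,-0.3,0,0]]]'

```text
time: 7.25
tcp_pos: [0.4957, 0.0646, 0.0457]
tcp_rot: [[0.994, -0.111, -0.002], [-0.111, -0.994, 0.0], [-0.002, 0.0, -1.0]]
force: [-6.6, 1.0, 5.7]
gripper_width: 0.0771
gripper_force: 3.3
```

>>> play_rows --series '[[[90,3,-0.3,0,0],[90,3,-0.3,0,0],[90,3,-0.4,0,0],[90,3,-0.3,0,0],[90,3,-0.3,0,0],[90,3,-0.3,0,0],[90,3,-0.4,0,0],[90,3,-0.3,0,0],[90,3,-0.3,0,0],[90,3,-0.3,0,0]]]'

```text
time: 8.25
tcp_pos: [0.5257, 0.0614, 0.0457]
tcp_rot: [[0.994, -0.111, -0.002], [-0.111, -0.994, 0.0], [-0.002, 0.0, -1.0]]
force: [-5.7, 1.1, 6.1]
gripper_width: 0.0767
gripper_force: 3.5
```

```bash
python3 - <<'E'
from st import *
st();gate('pics/s6.png')
E
```

```text
t 8.25 tcp [0.5257 0.0614 0.0457] chute mm [-95.0657 -30.2928] yaw err 359.86177698463587 F chute [-5.8127  0.5148] 6.114235482163087 wid 0.07668479914899695 R [-0.0016  0.0001 -1.    ]
yellow n 181 mean 333.0828729281768 256.9944751381216 top 244 left 325 right 341
0 [[321.7, 255.4], [326.6, 260.6]]
0.3 [[322.8, 251.1], [327.4, 258.3]]
0.45 [[323.7, 249.5], [328.0, 257.5]]
0.55 [[324.4, 248.7], [328.5, 257.2]]
0.65 [[325.3, 248.1], [329.1, 256.9]]
0.75 [[326.2, 247.7], [329.7, 256.8]]
0.85 [[327.2, 247.6], [330.3, 256.9]]
```

View pics/s6.png

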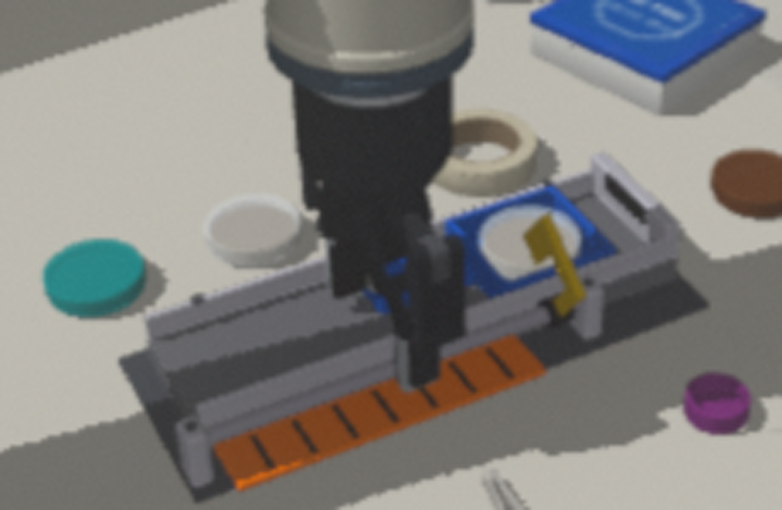

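The tray is passing cleanly under the raised gate with the dish lying in it; the blade is at px (555, 250). That was my tenth picture, so from here I go by numbers. On to the stop, slowly.

>>> play_rows --series '[[[90,3,-0.3,0,0],[90,3,-0.3,0,0],[90,3,-0.4,0,0],[90,3,-0.3,0,0],[90,3,-0.3,0,0],[90,3,-0.3,0,0],[90,3,-0.4,0,0],[90,3,-0.3,0,0]]]'

```text
time: 9.1
tcp_pos: [0.5499, 0.0588, 0.0457]
tcp_rot: [[0.994, -0.111, -0.001], [-0.111, -0.994, 0.0], [-0.001, 0.0, -1.0]]
force: [-6.0, 0.4, 5.3]
gripper_width: 0.0766
gripper_force: 3.0
```

>>> play_rows --series '[[[90,1,-0.1,0,0],[90,1,-0.1,0,0],[90,1,-0.1,0,0]]]'

```text
time: 9.4
tcp_pos: [0.5533, 0.0584, 0.0457]
tcp_rot: [[0.994, -0.111, -0.0], [-0.111, -0.994, -0.0], [-0.0, 0.0, -1.0]]
force: [-3.1, 0.2, 1.8]
gripper_width: 0.0769
gripper_force: 1.8
```

>>> play_rows --series '[[[90,1,-0.1,0,0],[90,1,-0.1,0,0]]]'

```text
time: 9.6
tcp_pos: [0.5555, 0.0582, 0.0458]
tcp_rot: [[0.994, -0.111, 0.0], [-0.111, -0.994, -0.0], [0.0, -0.0, -1.0]]
force: [-2.5, 0.1, 1.9]
gripper_width: 0.0767
gripper_force: 1.8
```

>>> play_rows --series '[[[90,1,-0.1,0,0],[90,1,-0.1,0,0]]]'

```text
time: 9.8
tcp_pos: [0.5558, 0.0581, 0.0456]
tcp_rot: [[0.994, -0.111, -0.003], [-0.111, -0.994, 0.0], [-0.003, 0.0, -1.0]]
force: [-14.9, 1.6, 11.7]
gripper_width: 0.0772
gripper_force: 7.9
```

>>> play_rows --series '[[[90,1,-0.1,0,0],[90,0.5,-0.1,0,0]]]'

```text
time: 10.0
tcp_pos: [0.5559, 0.0581, 0.0456]
tcp_rot: [[0.994, -0.11, -0.006], [-0.11, -0.994, 0.0], [-0.006, 0.0, -1.0]]
force: [-20.6, 2.4, 15.9]
gripper_width: 0.0766
gripper_force: 10.9
```

Force rose with no further motion, so something is stopping the tray. I check in the pictures, by colour mask, that it is home.

```bash
cat > blue.py <<'E'
from st import *
def blue(n):
    im=eyes.read_camera(n)[:,:,::-1].copy();h=cv2.cvtColor(im,cv2.COLOR_BGR2HSV);m=cv2.inRange(h,(105,130,40),(125,255,255))
    pts=proj(n,w(P,[[80,y,40] for y in(-34.5,34.5)]+[[8,y,40] for y in(-34.5,34.5)]+[[80,-36.5,46],[80,36.5,46]]))
    x0,y0=(pts.min(0)-8).astype(int);x1,y1=(pts.max(0)+8).astype(int)
    ys,xs=np.nonzero(m[y0:y1,x0:x1]);xs+=x0;ys+=y0
    print(n,'n',len(xs),'cols',xs.min(),xs.max(),'rows',ys.min(),ys.max(),'at maxcol',ys[xs==xs.max()],'at minrow',xs[ys==ys.min()]);print(pts.round(1).tolist())
E
python3 - <<'E'
from blue import *
st();blue('side');blue('top');gate('',False)
E
```

```text
t 10.0 tcp [0.5559 0.0581 0.0456] chute mm [-64.704  -30.2895] yaw err 359.8909250775374 F chute [-20.7786   0.1707] 15.851455730116946 wid 0.0765818658412949 R [-0.0058  0.0002 -1.    ]
side n 274 cols 306 363 rows 231 263 at maxcol [248 249] at minrow [343 344 345]
[[364.5, 247.0], [345.1, 228.8], [332.4, 258.2], [314.2, 238.9], [365.3, 245.0], [344.8, 225.9]]
top n 239 cols 293 329 rows 203 223 at maxcol [206 207 208 209] at minrow [295 296 297 298 299 300 301 302 303 304 305 306 307]
[[329.3, 204.1], [293.3, 200.8], [325.9, 241.3], [289.6, 237.9], [330.4, 203.6], [292.2, 200.0]]
yellow n 180 mean 333.15555555555557 256.97222222222223 top 244 left 325 right 341
0 [[321.7, 255.4], [326.6, 260.6]]
0.3 [[322.8, 251.1], [327.4, 258.3]]
0.45 [[323.7, 249.5], [328.0, 257.5]]
0.55 [[324.4, 248.7], [328.5, 257.2]]
0.65 [[325.3, 248.1], [329.1, 256.9]]
0.75 [[326.2, 247.7], [329.7, 256.8]]
0.85 [[327.2, 247.6], [330.3, 256.9]]
```

The tray's front corners are within about 1 px of the home position and the force is on the end stop. I back off the plate first, then raise.

>>> play_rows --series '[[[90,-1,0.1,0,0],[90,-1,0.1,0,0],[90,-1,0.1,0,0],[90,-1,0.1,0,0],[90,-2,0.2,0,0],[90,-2,0.2,0,0],[90,0,0,0,0]]]'

```text
time: 10.85
tcp_pos: [0.551, 0.0586, 0.0459]
tcp_rot: [[0.994, -0.111, 0.001], [-0.111, -0.994, -0.0], [0.001, -0.0, -1.0]]
force: [1.5, -0.1, 2.8]
gripper_width: 0.0766
gripper_force: 1.2
```

```bash
python3 - <<'E'
from blue import *
st();blue('side');blue('top')
E
```

```text
t 10.85 tcp [0.551  0.0586 0.0459] chute mm [-69.6331 -30.3017] yaw err 359.85136444003354 F chute [1.5445 0.1177] 2.806610901686354 wid 0.0765687709650535 R [ 0.0006 -0.     -1.    ]
side n 318 cols 315 363 rows 231 261 at maxcol [248 249] at minrow [343 344 345]
[[364.5, 247.0], [345.1, 228.8], [332.4, 258.2], [314.2, 238.9], [365.3, 245.0], [344.8, 225.9]]
top n 267 cols 292 329 rows 203 229 at maxcol [206 207 208 209 210] at minrow [295 296 297 298 299 300 301 302 303 304 305 306 307]
[[329.3, 204.1], [293.3, 200.8], [325.9, 241.3], [289.6, 237.9], [330.4, 203.6], [292.2, 200.0]]
```

Finger is 5 mm clear of the plate and the tray stays home. Now I let the pedal up slowly.

>>> play_rows --series '[[[90,0,0,3,0],[90,0,0,3,0],[90,0,0,3,0],[90,0,0,3,0],[90,0,0,3,0],[90,0,0,4,0],[90,0,0,4,0],[90,0,0,5,0],[90,0,0,10,0],[90,0,0,10,0]]]'

```text
time: 11.95
tcp_pos: [0.5509, 0.0586, 0.0946]
tcp_rot: [[0.994, -0.111, -0.0], [-0.111, -0.994, -0.0], [-0.0, 0.0, -1.0]]
force: [-0.5, -0.0, -0.4]
gripper_width: 0.0771
gripper_force: 0.0
```

>>> play_rows --series '[[[90,0,0,20,0],[90,0,0,20,0],[90,-5,-20,30,0],[90,-10,-40,10,0],[90,-10,-40,0,0],[90,-10,-40,0,0],[90,-10,-40,0,0],[90,-10,-40,0,0],[90,0,-40,0,0],[90,0,0,0,0]]]'

```text
time: 12.95
tcp_pos: [0.4961, -0.2058, 0.1748]
tcp_rot: [[0.993, -0.114, 0.002], [-0.114, -0.993, -0.002], [0.002, 0.002, -1.0]]
force: [-0.0, 0.2, -0.2]
gripper_width: 0.0771
gripper_force: 0.0
```

```bash
python3 - <<'E'
from blue import *
st();blue('side');blue('top');gate('',False)
# dish (bright, unsaturated) in the box, top view
im=eyes.read_camera('top');h=cv2.cvtColor(im,cv2.COLOR_RGB2HSV)
m=cv2.inRange(h,(0,0,150),(179,70,255));m[:205]=0;m[240:]=0;m[:,:294]=0;m[:,326:]=0
k=cv2.connectedComponentsWithStats(m);print(k[2][1:].tolist(),k[3][1:].round(1).tolist())
print('dish at tray centre expected',proj('top',w(P,[[44,0,38]])))
h2=cv2.inRange(h,(20,120,60),(35,255,255));ys,xs=np.nonzero(h2[225:260,300:350]);print('top yellow',xs.min()+300,xs.max()+300,ys.min()+225,ys.max()+225)
o=cv2.cvtColor(cv2.imread('pics/top0.png'),cv2.COLOR_BGR2HSV);o=cv2.inRange(o,(20,120,60),(35,255,255));ys,xs=np.nonzero(o[225:260,300:350]);print('start yellow',xs.min()+300,xs.max()+300,ys.min()+225,ys.max()+225)
d=cv2.absdiff(im[:,:,::-1],cv2.imread('pics/top0.png'))
for n,(x,y) in dict(spare=(244,295),tape=(249,215),cap=(380,228),forc=(402,298)).items(): print(n,d[y-22:y+22,x-22:x+22].mean())
E
```

```text
t 12.95 tcp [ 0.4961 -0.2058  0.1748] chute mm [ -95.5382 -299.0776] yaw err 359.6483431095065 F chute [-0.0692  0.1927] -0.16741497302849584 wid 0.07706965679922037 R [ 0.002  -0.0019 -1.    ]
side n 313 cols 306 345 rows 231 263 at maxcol [231 232] at minrow [343 344 345]
[[364.5, 247.0], [345.1, 228.8], [332.4, 258.2], [314.2, 238.9], [365.3, 245.0], [344.8, 225.9]]
top n 663 cols 291 329 rows 202 248 at maxcol [206 207 208 209 210] at minrow [296]
[[329.3, 204.1], [293.3, 200.8], [325.9, 241.3], [289.6, 237.9], [330.4, 203.6], [292.2, 200.0]]
yellow n 207 mean 327.8695652173913 254.975845410628 top 242 left 321 right 335
0 [[321.7, 255.4], [326.6, 260.6]]
0.3 [[322.8, 251.1], [327.4, 258.3]]
0.45 [[323.7, 249.5], [328.0, 257.5]]
0.55 [[324.4, 248.7], [328.5, 257.2]]
0.65 [[325.3, 248.1], [329.1, 256.9]]
0.75 [[326.2, 247.7], [329.7, 256.8]]
0.85 [[327.2, 247.6], [330.3, 256.9]]
[[297, 209, 28, 27, 585]] [[310.3, 221.8]]
dish at tray centre expected [[309.5239 221.0966]]
top yellow 312 339 242 249
start yellow 313 339 242 249
spare 12.611225895316805
tape 11.723140495867769
cap 30.306129476584022
forc 37.86174242424242
```

The gate is back at its starting (shut) position, and the tray is home with the dish centred in it. The arm is clear, so I hand in.

```bash
python3 -c "
from rig import bot
print(bot.hand_in())"
```

```text
the job is handed in; nothing more can be done
None
```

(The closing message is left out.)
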